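Divide the walnut box and hold it up level

TASK

Take the small wooden panel out of the letter rack and slide it upright down into the groove across the middle of the long open walnut box, fully home, so that the jug and the door stopper inside cannot knock together. Then let go of the panel, grip the box itself and lift it, level, about 10 cm clear of the red tray so that the tray can be wiped. Finish while holding the box there, still and level with everything standing in it, and leave the other things on the tray and console where they are.

Things in the scene. Friction and masses are not known exactly. Their poses are not given: they have to be found in the camera images.
- box: Long open walnut box, loose, 190 (its x) x 58 (y) x 55 mm high, walls and floor 5 mm, about 0.34 kg, 0.6 loaded. Origin: centre of underside. Two pairs of pale ribs on its inner long walls form the groove across its middle (x = 0): 10 mm wide along x, 48 mm along y (38 between ribs), inner floor 5 mm above the origin; rib tops flare to an 18 mm mouth. Grip it across the smooth outer long walls. Stands on the tray.
- panel: Plain walnut slab, loose, 8 mm thick (its x) x 44 wide (y) x 75 mm tall (z), 30 g. Origin: centre of its lower edge. Starts upright in the letter rack, its upper 45 mm free above the cheeks. Fully home in the box its origin is 5 mm above the box's origin and its top 25 mm above the rim. Either way round will do.
- rack: Steel letter rack, fixed on the tray: a base 70 (its x) x 100 (its y) x 12 mm high with two upright cheeks 30 mm high and 70 mm long that leave a 10 mm gap along its y, in which the panel stands on the base. Origin: centre of its underside, z up.
- jug: Small turquoise ceramic jug, loose, 38 mm diameter, 44 mm high, with a little ear handle towards its -x; stands in one end of the box, which end varies, top below the rim. Origin: centre of its underside.
- stopper: Steel door stopper, loose, a cylinder 36 mm in diameter and 36 mm high with a rubber band, about 0.17 kg (varies), heavier than the jug; stands in the other end of the box. Origin: centre of its underside.
- tray: Lacquered red tray, fixed, 360 (x) x 720 (y) mm, rim 16 mm high; its floor is 6 mm above the console top (z = 0.006). Origin: centre of its underside.
- comb: Wooden comb lying on the tray, 150 x 40 x 7 mm, long axis x. Leave alone. Origin: middle of its underside.
- bangle: Rigid bangle of pearl-white beads lying on the tray, 65 mm across, 9 mm high. Leave alone. Origin: its centre, at its underside.
- candle: Lidded white candle jar on the tray, 52 mm diameter, 55 mm high. Leave alone. Origin: centre of its underside.
- bowl: White bowl on the console beside the tray, 140 mm across, 50 mm high. Leave alone. Origin: centre of its underside.
- handwash: Amber bottle on the console beside the tray, 60 mm diameter, 150 mm high. Leave alone. Origin: centre of its underside.
There are look-alikes about, which are no part of the job. What is shaped like the stopper but blue or green is not meant.

How it is judged:
By the outcome, as a careful person would: the job done as asked, in the order asked, and still so for the second after the job is handed in, while the arm keeps its last pose, push and grip.
It also fails if it takes over 56 s, if anything falls off the work surface, if the arm or the gripper's body presses on something with over 40 N, if the wrist force passes 120 N, or if a joint passes its speed limit or range.

ROBOT

A 6-joint arm with a two-finger parallel gripper is mounted at the origin on the work surface. World frame = base frame: x ahead of the robot, y to its left, z up, the work surface at z = 0. Lengths are in m, angles in rad, forces in N, time in s.
With the tool pointing down it reaches from about 0.225 to 0.875 m from the base axis. Payload 3.4 kg.
Tool frame: the origin (TCP) lies between the finger pads; the fingertips stand 17 mm ahead of it and the grasp point (between the pads) lies 2 mm behind it; y points along the fingers, z is the direction in which the jaws open and shut, and the axes are right-handed (so a half turn about y gives the same grasp; the last joint's range is limited). The gripper opens to 85 mm and grips with 20 to 120 N. Pads are 22 mm wide; open, the fingers measure 114 mm over their backs; the gripper's body (76 mm by 85 mm) begins 54 mm behind the grasp point. The pads swing forward as they close: fully open they stand 13 mm farther back than shut.
Start: joints at [-1.408, 0.276, 1.505, -0, 1.361, -0.121], TCP at [0.161, -0.552, 0.248] pointing down, gripper open.
Joint ranges: [-2.89, 2.89], [-0.75, 2.08], [0.22, 2.7], [-1.18, 4.32], [0.11, 2.71], [-2.7, 2.7]. Speed limits (rad/s): [2.57, 2.57, 3.14, 3.14, 3.14, 3.14].

INTERFACE

Orientations are given as a unit quaternion [w, x, y, z].
In Python, from rig import manip, get_image, camera_model, sign_off, spot_in, silhouettes, spot_point gives the robot as it stands.
- The arm moves only by the tool jog_arm, never from a script. Its argument "targets" is a list of rows, each a list of 3 entries, a list of its own where there are three numbers: the finger opening in m, from 0 to 0.0854, then the shift along the world's x, y, z in m, then the turn about the world's z in rad. In form: [[claw, [x, y, z], spin], ...]. A call has 1 to 10 rows; each row shifts and turns the commanded pose from where the row before left it; what a row does not reach is not made up. A row lasts 1/8 s, in which the tool goes at most 62.5 mm and 10.7 degrees, less where a joint would pass 70% of its speed; a pose out of reach is approached as far as the arm can. A call with a gripper value outside its range is refused whole. The fingers move at their own pace and stop on an object; "force" is the grip in N (left out, the last holds). Time passes only in rows, so rows that do not move let the fingers close. It gives the time, the measured TCP pose, the force and the opening at its end, in the units of the state.
- manip.get_state(): the state, without advancing time (a new reading comes with each control period).
- get_image(name): name is "scene" or "side" or "wrist"; returns (picture, depth): 400x640x3 uint8, red, green, blue; 400x640 float32, m along the optical axis (not along the pixel's ray), 0 where there is no reading.
- camera_model(name): a dict with "mtx" (3x3 intrinsics, pixels), "world_from_camera" (4x4, takes a point from camera to world coordinates). Camera axes: x right, y up, looking along -z (the intrinsics and any distortion apply to the point x, -y, -z); pixel columns grow to the right and rows downward; lengths in m; the calibration is good to about 2 mm. A picture is of the moment at which its call begins: read the wrist's pose just before it. camera_model takes no time and is no camera call; for the wrist camera it gives the pose at the moment of the call.
- sign_off(): hands the job in, once; it reports no verdict.
Trained networks look in the newest picture that a camera, given by its name, has taken for a name from the list of things; names that differ only in an ending like _2 or _b are one class to them, and where a whole thing is asked for, a point or a joint stands for the part that bears it (a point fixed in the world has none). Each returns a list of dicts, best first, with "score" (0 to 1); they miss things now and then, are a little off and sometimes report something else, mostly with a low value. They report only what shows in the picture. A call takes as long as a camera call. They do not tell look-alikes from the thing itself.
- spot_in(name, camera): "position" ([column, row] in pixels, amid what is visible of it).
- silhouettes(name, camera): "mask" (400x640 bool, what is visible of it) and "position" ([column, row] in pixels, amid what is visible of it).
- spot_point(name, camera): "position" ([column, row] in pixels: a listed point, or the origin of a listed thing).
The state is a dict: "clock": time; "qpos": joint angles; "qd": joint speeds; "effort": joint torques, N m; "position": TCP position; "ee_rot": TCP orientation; "contact_force": force on the tool from outside, world axes, zero at the start; "moment": the same for the moment, N m; "width": finger opening in m.
Only numpy, scipy, OpenCV 4.12 (cv2) and the standard library are available. Lean on these libraries where they do the work, as an engineer would, in place of code of your own. Each camera call takes 0.05 s, during which the arm holds its last target.

## Working session

There is one attempt and no reset: what is moved stays moved. The work goes in short steps, Python scripts to look and compute and a tool call to move; the robot and the scene stay as the last step left them, time stands still between calls to the robot, and variables do not carry over. Pictures are saved under pics/ and viewed, and the job is handed in when it is done.

Besides the shell and the picture viewer there is one more tool, called after ">>>" in YAML: its name, and indented under it one key for each argument. jog_arm: Moves the arm, as the interface text tells. Its arguments: {"type":"object","properties":{"targets":{"type":"array","items":{"type":"array"}},"force":{"type":"number"}},"required":["targets"]}

```bash
mkdir -p pics; ls; python3 - <<'E'
from rig import *
import cv2,numpy as np
print(manip.get_state())
for n in ["scene","side","wrist"]:
    im,d=get_image(n); cv2.imwrite(f"pics/{n}0.png",im[:,:,::-1])
    m=camera_model(n); print(n,np.round(m["mtx"],1).tolist(),np.round(m["world_from_camera"],3).tolist(),[k for k in m])
E
```

```text
pics
{'clock': 0.0, 'qpos': array([-1.40800911e+00,  2.76570945e-01,  1.50613068e+00, -1.02463626e-06,
        1.36068978e+00, -1.21010527e-01]), 'qd': array([8.35798829e-04, 2.24544723e-03, 1.02622854e-03, 3.59206078e-04,
       7.04533514e-05, 2.98907746e-04]), 'effort': array([-1.84939272e-03, -4.16782165e+01, -2.45812118e+01, -5.71231285e-04,
        1.11082866e-02,  2.52466144e-06]), 'position': array([ 0.16090975, -0.55150998,  0.24745437]), 'ee_rot': array([ 0.09998767, -0.10001494,  0.70063533, -0.69936372]), 'contact_force': array([-1.00676761, -0.73387918,  0.66097432]), 'moment': array([ 0.0460839 , -0.01206437, -0.02059709]), 'width': 0.08544149838598922}
scene [[466.7, 0.0, 310.4], [0.0, 466.7, 203.1], [0.0, 0.0, 1.0]] [[0.577, -0.666, 0.472, 1.099], [0.817, 0.457, -0.352, -0.508], [0.018, 0.589, 0.808, 1.085], [0.0, 0.0, 0.0, 1.0]] ['mtx', 'world_from_camera']
side [[387.9, 0.0, 323.6], [0.0, 387.9, 201.1], [0.0, 0.0, 1.0]] [[-0.747, 0.451, -0.489, -0.003], [-0.665, -0.52, 0.535, 0.491], [-0.013, 0.725, 0.689, 0.727], [0.0, 0.0, 0.0, 1.0]] ['mtx', 'world_from_camera']
wrist [[302.2, 0.0, 313.2], [0.0, 302.2, 192.2], [0.0, 0.0, 1.0]] [[0.28, 0.923, 0.262, 0.226], [-0.96, 0.27, 0.075, -0.531], [-0.002, -0.273, 0.962, 0.373], [0.0, 0.0, 0.0, 1.0]] ['mtx', 'world_from_camera']
```

View pics/scene0.png

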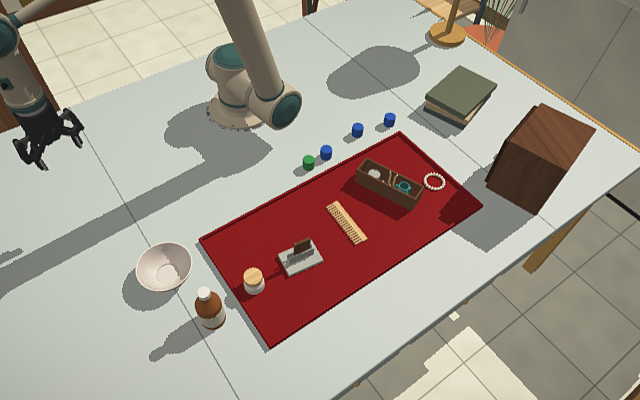

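View pics/side0.png

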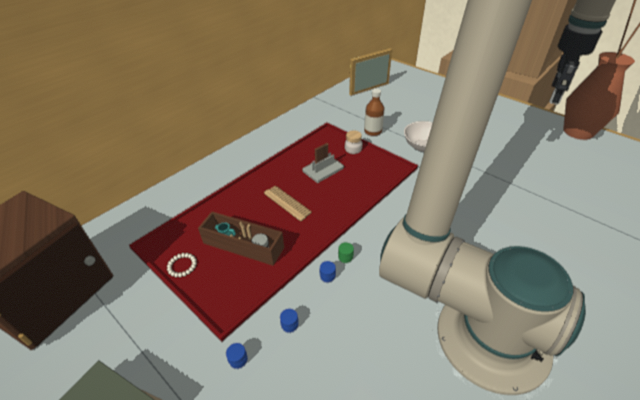

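View pics/wrist0.png

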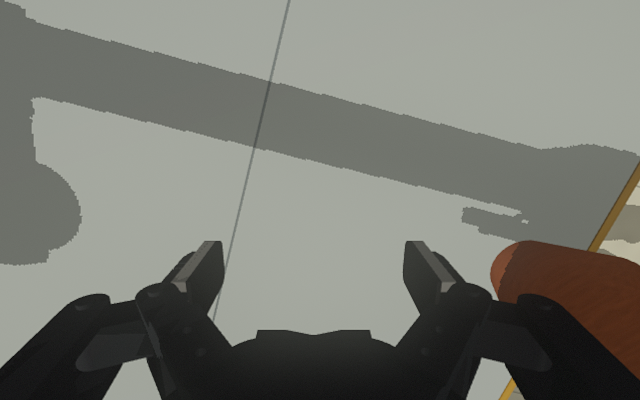

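The scene picture shows the rack with the panel at (300,255), the box at (390,183) with the stopper end at (375,174) and the jug end at (405,186), the comb at (347,222), the bangle at (434,181) and the candle at (253,281). The side picture agrees. Next I'll measure them.

```bash
cat > h.py <<'E'
from rig import *
import cv2,numpy as np
def pts(n,d,mask,M=None):
    m=M or camera_model(n);K=m["mtx"];T=m["world_from_camera"]
    v,u=np.where(mask&(d>0)); z=d[v,u]
    p=np.stack([(u-K[0,2])/K[0,0]*z,-(v-K[1,2])/K[1,1]*z,-z],1)
    return p@T[:3,:3].T+T[:3,3]
def rect(P):
    r=cv2.minAreaRect(P[:,:2].astype(np.float32)); return np.round(r[0],4),np.round(r[1],4),round(r[2],1)
def proj(n,X,m=None):
    m=m or camera_model(n);K=m["mtx"];T=m["world_from_camera"]
    p=(np.atleast_2d(X)-T[:3,3])@T[:3,:3]
    return np.stack([K[0,0]*p[:,0]/-p[:,2]+K[0,2],-K[1,1]*p[:,1]/-p[:,2]+K[1,2]],1)
E
python3 - <<'E'
from h import *
for cam in ["scene","side"]:
    im,d=get_image(cam)
    for n in ["box","panel","rack","jug","stopper","comb","candle","bangle"]:
        for s in silhouettes(n,cam)[:2]:
            P=pts(cam,d,s["mask"])
            if len(P)<8: continue
            z=P[:,2]; zt=np.percentile(z,97)
            top=P[z>zt-0.006]
            print(cam,n,round(s["score"],2),np.round(s["position"]),len(P),"med",np.round(np.median(P,0),3),"ztop",round(zt,4),"toprect",rect(top),"all",rect(P))
E
```

```text
scene box 0.8 [386. 182.] 1684 med [0.555 0.172 0.041] ztop 0.0622 toprect (array([0.5553, 0.175 ]), array([0.1916, 0.0646]), 19.6) all (array([0.5373, 0.1938]), array([0.2123, 0.1134]), 20.0)
scene panel 0.71 [298. 244.] 186 med [ 0.605 -0.164  0.076] ztop 0.0943 toprect (array([ 0.6021, -0.1625]), array([0.0398, 0.0106]), 79.3) all (array([ 0.6024, -0.1623]), array([0.042 , 0.0106]), 80.4)
scene panel 0.29 [404. 188.] 91 med [0.598 0.189 0.054] ztop 0.0584 toprect (array([0.5979, 0.1902]), array([0.0288, 0.0268]), 60.0) all (array([0.5903, 0.1911]), array([0.0458, 0.0315]), 5.3)
scene rack 0.85 [297. 259.] 817 med [ 0.612 -0.176  0.018] ztop 0.047 toprect (array([ 0.6027, -0.1656]), array([0.0695, 0.0208]), 81.3) all (array([ 0.6025, -0.1629]), array([0.1053, 0.0717]), 81.7)
scene jug 0.48 [405. 188.] 65 med [0.601 0.19  0.055] ztop 0.0583 toprect (array([0.5998, 0.1896]), array([0.0241, 0.0259]), 9.1) all (array([0.5995, 0.1909]), array([0.024 , 0.0292]), 6.8)
scene stopper 0.73 [359. 129.] 157 med [0.331 0.241 0.03 ] ztop 0.0378 toprect (array([0.3255, 0.2445]), array([0.0353, 0.
[... 1927 characters left out ...]
([0.3434, 0.3614]), array([0.0333, 0.034 ]), 50.1) all (array([0.3424, 0.3612]), array([0.0353, 0.0355]), 61.9)
side comb 0.81 [289. 206.] 604 med [0.574 0.005 0.013] ztop 0.0157 toprect (array([0.5761, 0.0027]), array([0.0403, 0.1494]), 87.0) all (array([0.5799, 0.0016]), array([0.0462, 0.1576]), 84.5)
side candle 0.52 [354. 143.] 333 med [ 0.586 -0.292  0.044] ztop 0.0636 toprect (array([ 0.5959, -0.3034]), array([0.0427, 0.0457]), 70.1) all (array([ 0.5947, -0.3016]), array([0.0471, 0.0485]), 74.0)
side bangle 0.6 [186. 268.] 248 med [0.604 0.306 0.014] ztop 0.0171 toprect (array([0.6092, 0.3083]), array([0.0623, 0.0609]), 51.4) all (array([0.6099, 0.3079]), array([0.0632, 0.0618]), 64.1)
```

```bash
python3 - <<'E'
from h import *
from scipy.spatial.transform import Rotation as R
s=manip.get_state();q=s["ee_rot"];r=R.from_quat([q[1],q[2],q[3],q[0]]).as_matrix()
print(np.round(r,3), "jaw deg",np.degrees(np.arctan2(r[1,2],r[0,2])),"base az",np.degrees(s["qpos"][0]))
E
```

```text
[[-0.96  0.    0.28]
 [-0.28 -0.   -0.96]
 [-0.   -1.    0.  ]] jaw deg -73.7415660947912 base az -80.67303178480684
```

>>> jog_arm:
  targets:
    - [0.06, [0.02, 0.02, 0.0], 0.06]
    - [0.06, [0.04, 0.035, 0.0], 0.11]
    - [0.06, [0.045, 0.04, 0.0], 0.11]
    - [0.06, [0.045, 0.04, 0.0], 0.12]
    - [0.06, [0.05, 0.045, 0.0], 0.12]
    - [0.06, [0.05, 0.045, 0.0], 0.12]
    - [0.06, [0.05, 0.045, 0.0], 0.12]
    - [0.06, [0.05, 0.045, 0.0], 0.12]
    - [0.06, [0.045, 0.04, 0.0], 0.12]
    - [0.06, [0.04, 0.03, 0.0], 0.11]

```text
clock: 2.3
position: [0.5834, -0.1778, 0.2485]
ee_rot: [-0.455, 0.455, -0.541, 0.541]
contact_force: [0.1, -0.9, -0.0]
width: 0.0601
```

>>> jog_arm:
  targets:
    - [0.05, [0.005, 0.005, -0.01], 0.02]
    - [0.05, [0, 0, -0.01], 0]
    - [0.05, [0, 0, 0], 0]

```text
clock: 2.68
position: [0.585, -0.1754, 0.227]
ee_rot: [0.458, -0.459, 0.539, -0.537]
contact_force: [-0.0, -0.6, -0.6]
width: 0.05
```

```bash
cat >> h.py <<'E'
from scipy.spatial.transform import Rotation as R
def jaw(s=None):
    s=s or manip.get_state();q=s["ee_rot"];r=R.from_quat([q[1],q[2],q[3],q[0]]).as_matrix()
    return np.degrees(np.arctan2(r[1,2],r[0,2]))
E
python3 - <<'E'
from h import *
s=manip.get_state();print(s["clock"],s["position"],jaw(s),s["qpos"])
M=camera_model("wrist");im,d=get_image("wrist");cv2.imwrite("pics/w1.png",im[:,:,::-1])
for n in ["panel","rack"]:
    for q in silhouettes(n,"wrist")[:2]:
        P=pts("wrist",d,q["mask"],M); zt=np.percentile(P[:,2],97)
        print(n,q["score"],q["position"],len(P),zt,rect(P[P[:,2]>zt-.005]),rect(P))
E
```

```text
2.675 [ 0.58500035 -0.17540804  0.22698166] -9.097169546919659 [-4.04824382e-01  3.43195253e-01  1.45883318e+00 -6.59969377e-04
  1.34284834e+00 -2.45898331e-01]
panel 0.95 [330.2, 168.2] 607 0.09407006377955407 (array([ 0.5985, -0.1607]), array([0.043, 0.008]), 81.9) (array([ 0.5995, -0.1606]), array([0.0435, 0.0104]), 81.4)
rack 0.61 [322.3, 155.8] 4892 0.04806065920082147 (array([ 0.5976, -0.1655]), array([0.0702, 0.0156]), 81.8) (array([ 0.5975, -0.1666]), array([0.1029, 0.0721]), 80.4)
```

View pics/w1.png

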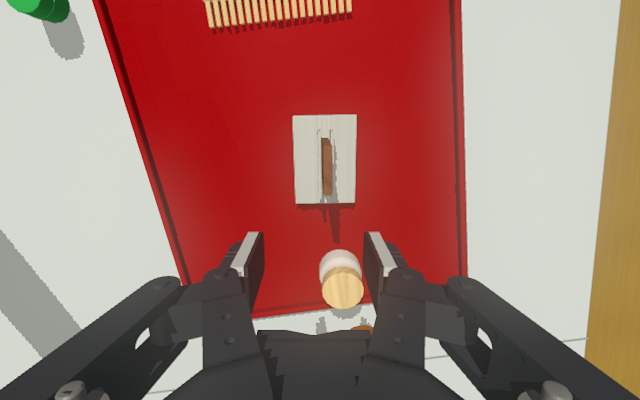

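>>> jog_arm:
  targets:
    - [0.04, [0.014, 0.015, -0.02], 0.016]
    - [0.04, [0, 0, -0.03], 0]
    - [0.04, [0, 0, -0.03], 0]
    - [0.04, [0, 0, -0.025], 0]
    - [0.04, [0, 0, -0.02], 0]
    - [0.04, [0, 0, -0.01], 0]
    - [0.04, [0, 0, 0], 0]
    - [0.04, [0, 0, 0], 0]

```text
clock: 3.82
position: [0.6015, -0.1598, 0.094]
ee_rot: [-0.464, 0.463, -0.533, 0.534]
contact_force: [0.8, 0.8, 0.0]
width: 0.0399
```

```bash
python3 - <<'E'
from h import *
s=manip.get_state();print(s["clock"],s["position"],jaw(s))
M=camera_model("wrist");im,d=get_image("wrist");cv2.imwrite("pics/w2.png",im[:,:,::-1])
for n in ["panel"]:
    for q in silhouettes(n,"wrist")[:2]:
        P=pts("wrist",d,q["mask"],M); zt=np.percentile(P[:,2],97)
        print(n,q["score"],q["position"],len(P),zt,rect(P[P[:,2]>zt-.005]),rect(P))
E
```

```text
3.825 [ 0.60152405 -0.15982996  0.09400021] -8.073489965220226
panel 0.63 [307.7, 248.6] 1826 0.09392196239825282 (array([ 0.5981, -0.1608]), array([0.0448, 0.0076]), 82.6) (array([ 0.5983, -0.1609]), array([0.0447, 0.0078]), 81.7)
```

View pics/w2.png

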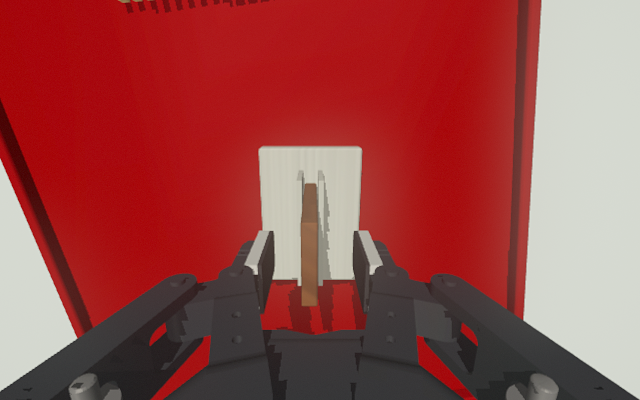

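>>> jog_arm:
  targets:
    - [0.04, [-0.003, -0.001, -0.006], 0]
    - [0.04, [0, 0, -0.005], 0]
    - [0.04, [0, 0, 0], 0]
    - [0.0, [0, 0, 0], 0]
    - [0.0, [0, 0, 0], 0]
    - [0.0, [0, 0, 0], 0]
    - [0.0, [0, 0, 0], 0]
    - [0.0, [0, 0, 0], 0]
  force: 35

```text
clock: 4.92
position: [0.5982, -0.1609, 0.0825]
ee_rot: [-0.464, 0.463, -0.534, 0.534]
contact_force: [1.1, -0.3, -0.6]
width: 0.0075
```

>>> jog_arm:
  targets:
    - [0.0, [0, 0, 0.01], 0]
    - [0.0, [0, 0, 0.015], 0]
    - [0.0, [0, 0, 0.025], 0]
    - [0.0, [0, 0, 0.03], 0]
    - [0.0, [0, 0, 0.03], 0]
    - [0.0, [-0.004, 0.03, 0.01], 0.07]
    - [0.0, [-0.006, 0.04, 0.0], 0.1]
    - [0.0, [-0.006, 0.04, 0.0], 0.1]
    - [0.0, [-0.006, 0.04, 0.0], 0.1]
    - [0.0, [-0.006, 0.04, 0.0], 0.1]

```text
clock: 6.18
position: [0.5686, 0.0304, 0.2035]
ee_rot: [-0.576, 0.576, -0.411, 0.41]
contact_force: [-0.2, -0.2, -0.3]
width: 0.0071
```

>>> jog_arm:
  targets:
    - [0.0, [-0.003, 0.02, 0.0], 0.02]
    - [0.0, [0, 0, 0.0], 0]
    - [0.0, [0, 0, 0.0], 0]

```text
clock: 6.55
position: [0.5671, 0.048, 0.2026]
ee_rot: [-0.579, 0.579, -0.406, 0.406]
contact_force: [-0.1, -0.4, -0.1]
width: 0.0072
```

```bash
python3 - <<'E'
from h import *
s=manip.get_state();print(s["clock"],s["position"],jaw(s),s["width"])
M=camera_model("wrist");im,d=get_image("wrist");cv2.imwrite("pics/w3.png",im[:,:,::-1]);np.savez("w3.npz",d=d,T=M["world_from_camera"],K=M["mtx"])
for n in ["box","panel","jug","stopper"]:
    for q in silhouettes(n,"wrist")[:3]:
        P=pts("wrist",d,q["mask"],M); zt=np.percentile(P[:,2],97)
        print(n,round(q["score"],2),q["position"],len(P),zt,rect(P[P[:,2]>zt-.005]),rect(P))
E
```

```text
6.55 [0.56706308 0.04800231 0.20256745] 19.924999653559595 0.007230516496177328
box 0.76 [346.6, 37.6] 15120 0.061792251010800735 (array([0.5516, 0.1739]), array([0.1909, 0.0557]), 20.3) (array([0.5516, 0.1741]), array([0.1908, 0.0558]), 20.4)
panel 0.61 [313.8, 250.6] 2334 0.21404684068839908 (array([0.5667, 0.0486]), array([0.008 , 0.0445]), 20.2) (array([0.5708, 0.0277]), array([0.0228, 0.0861]), 25.2)
jug 0.86 [395.8, 36.2] 1953 0.05664031821002598 (array([0.5931, 0.1925]), array([0.0304, 0.0302]), 76.4) (array([0.5957, 0.1981]), array([0.0534, 0.0396]), 73.5)
stopper 0.9 [292.2, 46.8] 1592 0.048372782454997945 (array([0.5057, 0.1569]), array([0.0347, 0.0346]), 71.1) (array([0.506 , 0.1568]), array([0.0346, 0.0354]), 70.8)
stopper 0.65 [97.3, 110.7] 1946 0.03716342412791595 (array([0.3459, 0.0382]), array([0.0352, 0.0347]), 41.3) (array([0.3353, 0.0343]), array([0.0593, 0.0394]), 22.4)
stopper 0.56 [104.4, 38.5] 2219 0.03732320983008182 (array([0.342 , 0.1059]), array([0.0354, 0.0343]), 1.6) (array([0.3424, 0.1067]), array([0.035 , 0.0363]), 56.9)
```

View pics/w3.png

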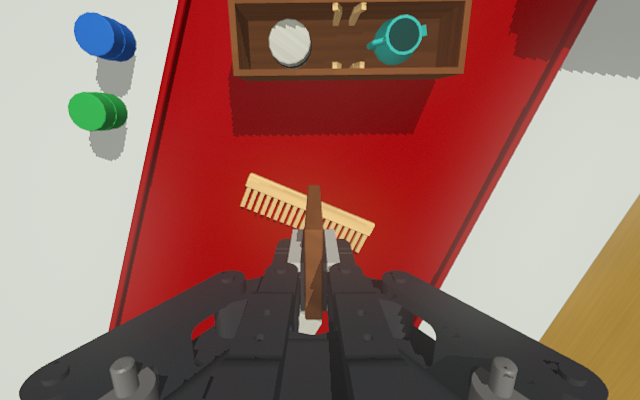

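>>> jog_arm:
  targets:
    - [0.0, [-0.003, 0.025, 0.0], 0.003]
    - [0.0, [-0.004, 0.03, 0], 0]
    - [0.0, [-0.003, 0.02, 0.0], 0]
    - [0.0, [0, 0, 0], 0]
    - [0.0, [0, 0, 0], 0]

```text
clock: 7.42
position: [0.557, 0.1235, 0.2023]
ee_rot: [-0.58, 0.58, -0.404, 0.405]
contact_force: [-0.2, -0.7, 0.6]
width: 0.007
```

```bash
python3 - <<'E'
from h import *
s=manip.get_state();print(s["clock"],s["position"],jaw(s),s["width"])
M=camera_model("wrist");im,d=get_image("wrist");cv2.imwrite("pics/w4.png",im[:,:,::-1])
for n in ["box","panel","jug","stopper"]:
    for q in silhouettes(n,"wrist")[:1]:
        P=pts("wrist",d,q["mask"],M); zt=np.percentile(P[:,2],97)
        print(n,round(q["score"],2),q["position"],len(P),zt,rect(P[P[:,2]>zt-.005]),rect(P))
        if n=="box": B=q["mask"]
# ribs: pale pixels in box
a=im.astype(int)
hsv=cv2.cvtColor(im,cv2.COLOR_RGB2HSV)
Kb=cv2.morphologyEx(B.astype(np.uint8),cv2.MORPH_CLOSE,np.ones((61,61)))>0
m=(hsv[...,2]>150)&(hsv[...,0]>8)&(hsv[...,0]<28)&(hsv[...,1]>60)&Kb
n,l,st,c=cv2.connectedComponentsWithStats(m.astype(np.uint8))
for i in range(1,n):
    if st[i,4]>15:
        P=pts("wrist",d,l==i,M); print(np.round(c[i]),st[i,4],np.round(P.mean(0),4), rect(P[P[:,2]>P[:,2].max()-.004]),P[:,2].max())
E
```

```text
7.425 [0.55701623 0.12352632 0.20230934] 20.172680622141876 0.007016899239734388
box 0.83 [328.4, 127.9] 11971 0.06185858149412961 (array([0.5511, 0.1753]), array([0.1905, 0.0582]), 20.5) (array([0.5639, 0.1745]), array([0.2139, 0.0687]), 20.5)
panel 0.56 [316.7, 255.1] 2172 0.21376762069198263 (array([0.5565, 0.1242]), array([0.008 , 0.0441]), 20.0) (array([0.5565, 0.1242]), array([0.008 , 0.0442]), 19.9)
jug 0.86 [372.5, 124.7] 1436 0.05653637847866951 (array([0.593 , 0.1932]), array([0.0298, 0.0293]), 74.3) (array([0.5958, 0.1922]), array([0.0372, 0.0481]), 82.2)
stopper 0.76 [101.9, 118.7] 1793 0.037153157030941276 (array([0.3424, 0.1065]), array([0.0342, 0.0345]), 29.3) (array([0.3419, 0.0997]), array([0.0501, 0.035 ]), 83.8)
[315. 105.] 47 [0.5329 0.1919 0.0503] (array([0.5334, 0.1925]), array([0.0043, 0.0049]), 20.2) 0.061640279056401515
[338. 104.] 67 [0.5518 0.199  0.0567] (array([0.5532, 0.1998]), array([0.0051, 0.0049]), 20.2) 0.06123720398500915
[317. 152.] 91 [0.5497 0.1527 0.0477] (array([0.5485, 0.1516]), array([0.0045, 0.0051]), 20.2) 0.0615293465056484
[336. 152.] 101 [0.5665 0.159  0.0476] (array([0.5687, 0.159 ]), array([0.0044, 0.0052]), 22.3) 0.06180855544387853
```

View pics/w4.png

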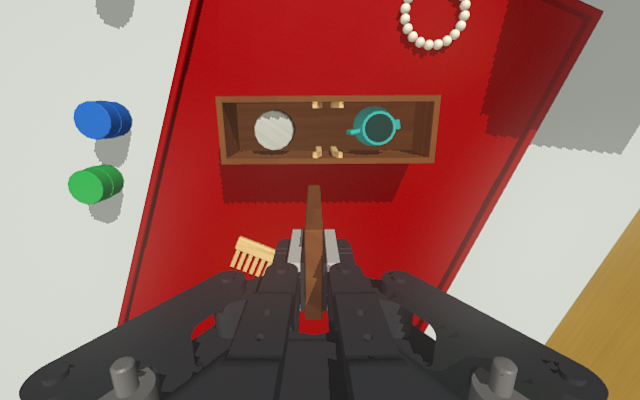

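>>> jog_arm:
  targets:
    - [0.0, [-0.002, 0.02, 0.0], 0.005]
    - [0.0, [-0.002, 0.02, 0], 0]
    - [0.0, [-0.0015, 0.0113, 0.0], 0]
    - [0.0, [0, 0, -0.02], 0]
    - [0.0, [0, 0, -0.02], 0]
    - [0.0, [0, 0, -0.015], 0]
    - [0.0, [0, 0, -0.005], 0]
    - [0.0, [0, 0, 0], 0]
    - [0.0, [0, 0, 0], 0]

```text
clock: 8.8
position: [0.5519, 0.1756, 0.143]
ee_rot: [0.581, -0.58, 0.403, -0.404]
contact_force: [-0.1, -0.7, 0.2]
width: 0.0072
```

```bash
python3 - <<'E'
from h import *
s=manip.get_state();print(s["clock"],s["position"],jaw(s),s["width"])
M=camera_model("wrist");im,d=get_image("wrist");cv2.imwrite("pics/w5.png",im[:,:,::-1])
for n in ["box","panel"]:
    for q in silhouettes(n,"wrist")[:1]:
        P=pts("wrist",d,q["mask"],M); zt=np.percentile(P[:,2],97)
        print(n,round(q["score"],2),q["position"],len(P),zt,rect(P[P[:,2]>zt-.005]),rect(P))
        if n=="box": B=q["mask"]
hsv=cv2.cvtColor(im,cv2.COLOR_RGB2HSV)
Kb=cv2.morphologyEx(B.astype(np.uint8),cv2.MORPH_CLOSE,np.ones((61,61)))>0
m=(hsv[...,2]>150)&(hsv[...,0]>8)&(hsv[...,0]<28)&(hsv[...,1]>60)&Kb
n,l,st,c=cv2.connectedComponentsWithStats(m.astype(np.uint8))
for i in range(1,n):
    if st[i,4]>15:
        P=pts("wrist",d,l==i,M); print(np.round(c[i]),st[i,4],np.round(P.mean(0),4), rect(P[P[:,2]>P[:,2].max()-.004]),P[:,2].max())
for c in ["scene","side"]:
    i2,_=get_image(c); u,v=proj(c,[0.551,0.1755,0.07])[0].astype(int)
    cr=i2[max(0,v-50):v+50,max(0,u-66):u+66]; cv2.imwrite(f"pics/{c}5.png",cv2.resize(cr,None,fx=5,fy=5)[:,:,::-1])
E
python3 -c "
import cv2,numpy as np
a=cv2.imread('pics/scene5.png');b=cv2.imread('pics/side5.png')
w=cv2.imread('pics/w5.png')[:330,60:560]
o=np.zeros((600,800,3),np.uint8);
a=cv2.resize(a,(396,260));b=cv2.resize(b,(396,260));o[:260,:396]=a;o[:260,400:796]=b;o[265:595,150:650]=w
cv2.imwrite('pics/c5.png',o)"
```

```text
8.8 [0.55191148 0.17562149 0.14304934] 20.450465089442055 0.007216365049161134
box 0.85 [307.8, 194.6] 16914 0.0616715139847002 (array([0.551 , 0.1754]), array([0.1907, 0.0588]), 20.5) (array([0.553 , 0.1768]), array([0.2436, 0.0823]), 12.5)
panel 0.75 [315.9, 253.0] 2208 0.15453594869514287 (array([0.5514, 0.1762]), array([0.0077, 0.0441]), 20.8) (array([0.5515, 0.1763]), array([0.0083, 0.0441]), 20.1)
[297. 179.] 57 [0.5332 0.1909 0.056 ] (array([0.5332, 0.1922]), array([0.0043, 0.0057]), 20.6) 0.06198653142908142
[326. 178.] 72 [0.5524 0.1989 0.0579] (array([0.5533, 0.1996]), array([0.0043, 0.0056]), 21.0) 0.061598797629466795
[303. 218.] 53 [0.5502 0.1546 0.0296] (array([0.5504, 0.155 ]), array([0.0025, 0.0002]), 11.6) 0.0446095864295222
[323. 221.] 38 [0.5632 0.167  0.0548] (array([0.5477, 0.1974]), array([0.    , 0.0004]), 36.0) 0.14172035747811973
```

View pics/c5.png

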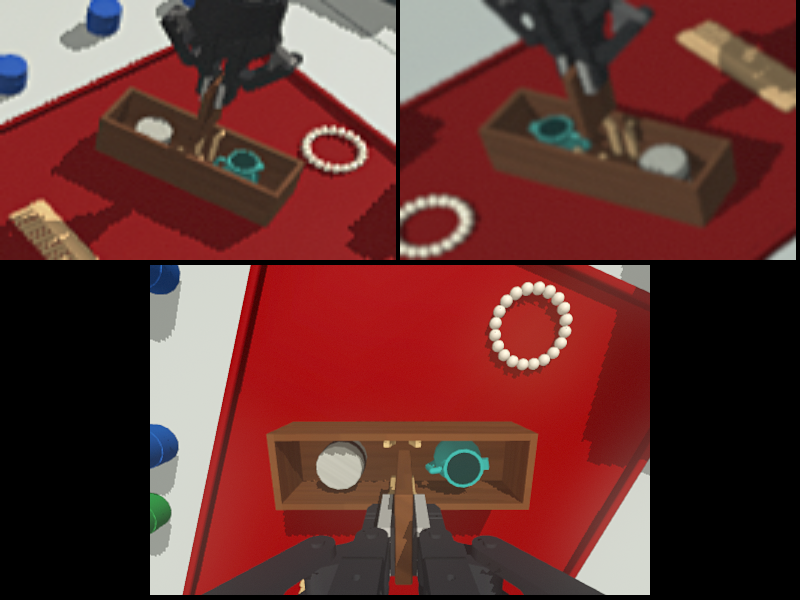

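>>> jog_arm:
  targets:
    - [0.0, [-0.0005, -0.0007, -0.01], 0]
    - [0.0, [0, 0, -0.01], 0]
    - [0.0, [0, 0, -0.01], 0]
    - [0.0, [0, 0, -0.008], 0]
    - [0.0, [0, 0, -0.008], 0]
    - [0.0, [0, 0, 0], 0]

```text
clock: 9.8
position: [0.5505, 0.1747, 0.0955]
ee_rot: [-0.581, 0.581, -0.404, 0.403]
contact_force: [0.9, -0.3, 0.1]
width: 0.0072
```

>>> jog_arm:
  targets:
    - [0.0, [0, 0, -0.006], 0]
    - [0.0, [0, 0, -0.006], 0]
    - [0.0, [0, 0, -0.005], 0]
    - [0.0, [0, 0, -0.003], 0]
    - [0.0, [0, 0, 0], 0]

```text
clock: 10.42
position: [0.5507, 0.1748, 0.0761]
ee_rot: [-0.581, 0.581, -0.403, 0.403]
contact_force: [0.4, -0.6, -0.8]
width: 0.0073
```

>>> jog_arm:
  targets:
    - [0.0, [0, 0, -0.001], 0]
    - [0.0, [0, 0, -0.001], 0]
    - [0.0, [0, 0, 0], 0]

```text
clock: 10.8
position: [0.5511, 0.1749, 0.0754]
ee_rot: [0.581, -0.581, 0.403, -0.404]
contact_force: [-1.4, -0.4, 4.2]
width: 0.0076
```

```bash
python3 - <<'E'
from h import *
s=manip.get_state();print(s["clock"],s["position"],jaw(s),s["width"],s["contact_force"])
M=camera_model("wrist");im,d=get_image("wrist");cv2.imwrite("pics/w6.png",im[:,:,::-1])
for n in ["box","panel","stopper","jug"]:
    for q in silhouettes(n,"wrist")[:1]:
        P=pts("wrist",d,q["mask"],M); zt=np.percentile(P[:,2],97)
        print(n,round(q["score"],2),q["position"],len(P),zt,rect(P[P[:,2]>zt-.005]),rect(P))
E
```

```text
10.8 [0.55114409 0.1748835  0.07540613] 20.45883398356984 0.007642957095023702 [-1.36628721 -0.37526142  4.19446335]
box 0.7 [306.4, 212.3] 29695 0.06166144439741365 (array([0.5509, 0.1755]), array([0.1913, 0.0592]), 20.6) (array([0.5581, 0.1571]), array([0.2659, 0.0994]), 20.4)
panel 0.92 [313.1, 261.1] 2107 0.08696963618317963 (array([0.5507, 0.1753]), array([0.0081, 0.0443]), 20.1) (array([0.5504, 0.1765]), array([0.0129, 0.0466]), 21.0)
stopper 0.84 [6.2, 206.0] 729 0.015269928801022311 (array([0.3573, 0.1093]), array([0.0053, 0.0228]), 9.8) (array([0.3538, 0.109 ]), array([0.0123, 0.0325]), 13.7)
jug 0.61 [392.0, 231.5] 3879 0.05627972673071468 (array([0.5935, 0.1929]), array([0.0292, 0.0313]), 83.5) (array([0.5966, 0.1908]), array([0.0572, 0.0359]), 7.2)
```

View pics/w6.png

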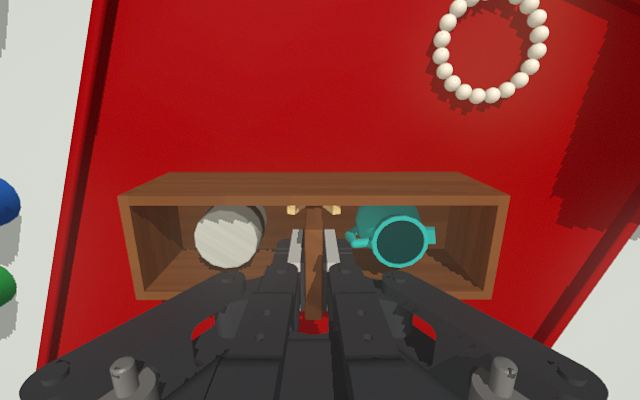

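>>> jog_arm:
  targets:
    - [0.018, [0, 0, 0], 0]
    - [0.018, [0, 0, 0], 0]
    - [0.018, [0, 0, 0.003], 0]
    - [0.018, [0, 0, 0.01], 0]
    - [0.018, [0, 0, 0.02], 0]
    - [0.04, [0, 0, 0.03], 0]
    - [0.0854, [0, 0, 0.04], 0]
    - [0.0854, [0, 0, 0.03], 0]
    - [0.0854, [0, 0, 0], 0]
    - [0.0854, [0, 0, 0], 0]

```text
clock: 12.3
position: [0.5502, 0.1747, 0.2069]
ee_rot: [-0.581, 0.581, -0.403, 0.403]
contact_force: [-0.6, -0.1, -0.9]
width: 0.0852
```

```bash
python3 - <<'E'
from h import *
s=manip.get_state();print(s["clock"],s["position"],jaw(s),s["width"],s["contact_force"])
M=camera_model("wrist");im,d=get_image("wrist");cv2.imwrite("pics/w7.png",im[:,:,::-1])
for n in ["box","panel","stopper","jug"]:
    for q in silhouettes(n,"wrist")[:2]:
        P=pts("wrist",d,q["mask"],M); zt=np.percentile(P[:,2],97)
        print(n,round(q["score"],2),q["position"],len(P),zt,rect(P[P[:,2]>zt-.005]),rect(P))
E
```

```text
12.3 [0.55022879 0.17470942 0.20687523] 20.45620458566354 0.08524627325817613 [-0.60022725 -0.13769343 -0.90804244]
box 0.91 [316.6, 179.7] 11077 0.061824046809916176 (array([0.551 , 0.1752]), array([0.1909, 0.0588]), 20.5) (array([0.5486, 0.174 ]), array([0.2324, 0.0782]), 26.6)
panel 0.93 [316.3, 190.0] 513 0.08707381301459977 (array([0.5504, 0.1752]), array([0.0069, 0.0437]), 20.4) (array([0.5511, 0.1739]), array([0.0084, 0.0467]), 22.0)
stopper 0.95 [105.0, 167.8] 1643 0.03712891597206368 (array([0.3418, 0.1069]), array([0.0355, 0.0341]), 11.0) (array([0.3366, 0.1087]), array([0.0388, 0.0479]), 59.0)
stopper 0.8 [270.3, 180.8] 1232 0.04814733863554788 (array([0.5059, 0.1577]), array([0.0349, 0.0347]), 13.9) (array([0.506 , 0.1522]), array([0.0471, 0.0367]), 86.4)
jug 0.62 [359.4, 174.9] 1295 0.05648225794334641 (array([0.5901, 0.1939]), array([0.0301, 0.039 ]), 77.6) (array([0.5968, 0.1906]), array([0.0409, 0.0537]), 87.7)
```

View pics/w7.png

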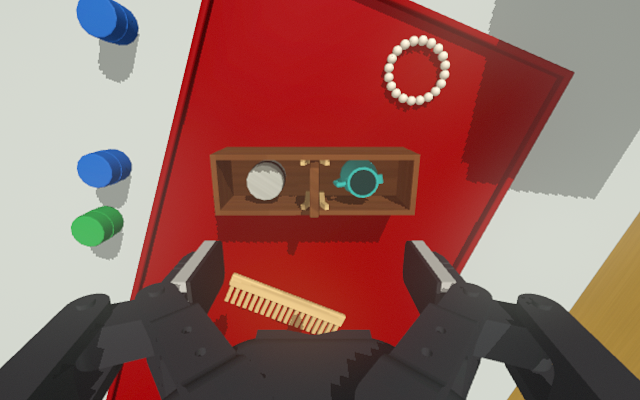

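>>> jog_arm:
  targets:
    - [0.0854, [-0.001, 0, 0], 0.12]
    - [0.0854, [-0.001, 0, 0], 0.17]
    - [0.0854, [-0.001, 0, 0], 0.17]
    - [0.0854, [-0.001, -0.001, 0], 0.17]
    - [0.0854, [-0.001, 0, 0], 0.17]
    - [0.0854, [-0.001, 0, 0], 0.17]
    - [0.0854, [-0.001, -0.001, 0], 0.17]
    - [0.0854, [0, 0, 0], 0.17]
    - [0.0854, [0, 0, 0], 0.17]
    - [0.0854, [0, 0, 0], 0.09]

```text
clock: 13.8
position: [0.5436, 0.1727, 0.2066]
ee_rot: [0.696, -0.696, -0.126, 0.127]
contact_force: [0.5, -0.8, -0.6]
width: 0.0857
```

>>> jog_arm:
  targets:
    - [0.0854, [0, 0, -0.02], 0]
    - [0.0854, [0, 0, -0.03], 0]
    - [0.0854, [0, 0, -0.02], 0]
    - [0.0854, [0, 0, 0], 0]
    - [0.0854, [0, 0, 0], 0]

```text
clock: 14.42
position: [0.5443, 0.1729, 0.1378]
ee_rot: [0.696, -0.696, -0.126, 0.125]
contact_force: [0.3, 0.4, -0.4]
width: 0.0857
```

```bash
python3 - <<'E'
from h import *
s=manip.get_state();print(s["clock"],s["position"],jaw(s),s["width"],s["contact_force"])
M=camera_model("wrist");im,d=get_image("wrist");cv2.imwrite("pics/w8.png",im[:,:,::-1])
for n in ["box","panel","stopper","jug"]:
    for q in silhouettes(n,"wrist")[:1]:
        P=pts("wrist",d,q["mask"],M); zt=np.percentile(P[:,2],97)
        print(n,round(q["score"],2),q["position"],len(P),zt,rect(P[P[:,2]>zt-.005]),rect(P))
E
```

```text
14.425 [0.54432914 0.17290908 0.13778765] 110.40752214482006 0.08571841614805074 [ 0.28055041  0.40580623 -0.39458332]
box 0.73 [310.2, 177.4] 14586 0.061884640678421254 (array([0.5511, 0.176 ]), array([0.1907, 0.0583]), 20.5) (array([0.5669, 0.1811]), array([0.2367, 0.0753]), 20.3)
panel 0.72 [310.1, 221.7] 2579 0.08671119123851637 (array([0.5502, 0.1752]), array([0.0084, 0.0442]), 20.4) (array([0.5653, 0.1794]), array([0.0437, 0.0456]), 18.2)
stopper 0.74 [623.1, 36.2] 1463 0.026317828478528555 (array([0.3516, 0.3506]), array([0.0288, 0.008 ]), 36.0) (array([0.3477, 0.3555]), array([0.036 , 0.0211]), 38.3)
jug 0.89 [310.9, 258.5] 1869 0.05628076970498471 (array([0.5927, 0.1931]), array([0.0289, 0.0297]), 75.6) (array([0.6028, 0.1918]), array([0.0365, 0.0623]), 85.6)
```

View pics/w8.png

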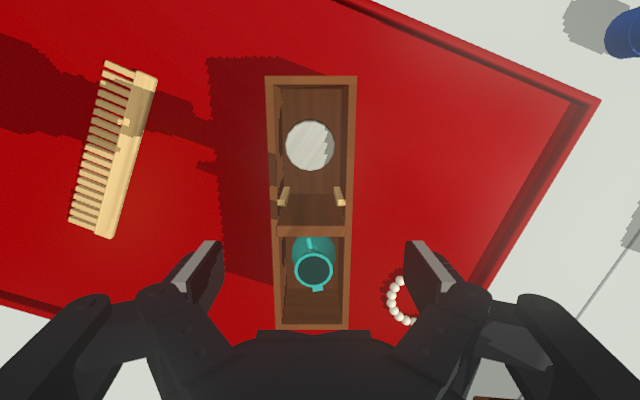

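>>> jog_arm:
  targets:
    - [0.0854, [0, 0, -0.02], 0]
    - [0.0854, [0, 0, -0.025], 0]
    - [0.0854, [0, 0, -0.02], 0]
    - [0.0854, [0, 0, -0.015], 0]
    - [0.0854, [0, 0, -0.01], 0]
    - [0.0854, [0, 0, -0.007], 0]
    - [0.0854, [0, 0, 0], 0]
    - [0.0854, [0, 0, 0], 0]

```text
clock: 15.68
position: [0.5443, 0.1729, 0.0408]
ee_rot: [0.696, -0.696, -0.126, 0.125]
contact_force: [-0.1, -0.7, 0.6]
width: 0.0855
```

```bash
python3 - <<'E'
from h import *
s=manip.get_state();print(s["clock"],s["position"],jaw(s),s["width"],s["contact_force"])
M=camera_model("wrist");im,d=get_image("wrist");cv2.imwrite("pics/w9.png",im[:,:,::-1])
E
```

```text
15.675 [0.54425297 0.17290167 0.0408081 ] 110.41446572435913 0.08551821958977647 [-0.05383708 -0.69531145  0.57863363]
```

View pics/w9.png

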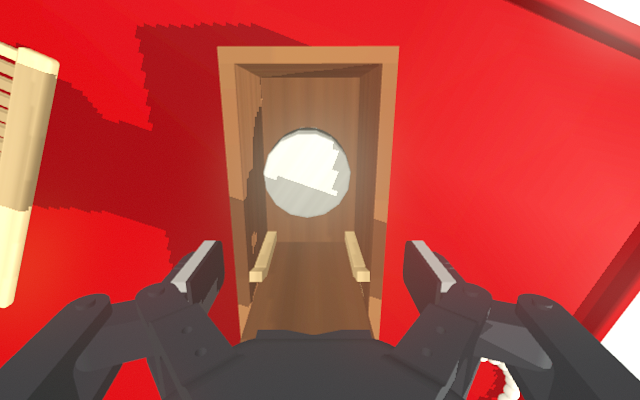

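>>> jog_arm:
  targets:
    - [0.065, [0, 0, 0], 0]
    - [0.06, [0, 0, 0], 0]
    - [0.05, [0, 0, 0], 0]
    - [0.05, [0, 0, 0], 0]
    - [0.05, [0, 0, 0], 0]
    - [0.05, [0, 0, 0], 0]
  force: 60

```text
clock: 16.48
position: [0.5445, 0.1723, 0.0411]
ee_rot: [-0.695, 0.696, 0.126, -0.125]
contact_force: [-0.3, -2.9, 5.2]
width: 0.0574
```

>>> jog_arm:
  targets:
    - [0.045, [0, 0, 0.002], 0]
    - [0.045, [0, 0, 0.004], 0]
    - [0.045, [0, 0, 0.006], 0]
    - [0.045, [0, 0, 0.008], 0]
    - [0.045, [0, 0, 0.004], 0]
    - [0.045, [0, 0, 0.001], 0]
    - [0.045, [0, 0, 0], 0]
    - [0.045, [0, 0, 0], 0]

```text
clock: 17.48
position: [0.5436, 0.1728, 0.0651]
ee_rot: [0.696, -0.696, -0.125, 0.125]
contact_force: [-0.3, 0.3, -6.2]
width: 0.057
```

```bash
cat > chk.py <<'E'
from h import *
import sys
t=sys.argv[1]
s=manip.get_state();print(s["clock"],s["position"],jaw(s),s["width"],s["contact_force"],s["moment"])
o=[]
for c in ["scene","side"]:
    im,d=get_image(c)
    for n in ["box","panel","jug"]:
        q=[x for x in silhouettes(n,c) if x["score"]>.4][:1]
        if not q: print(c,n,"none");continue
        P=pts(c,d,q[0]["mask"]); 
        print(c,n,round(q[0]["score"],2),np.round(np.percentile(P[:,2],[2,50,97]),4),rect(P))
        if n=="box":
            # rim plane fit: points near top
            zt=np.percentile(P[:,2],97)
            a=P[:,:2]@np.array([np.cos(np.radians(20.4)),np.sin(np.radians(20.4))])
            a0=(a.min()+a.max())/2
            for lo in np.linspace(a.min(),a.max()-.02,9):
                k=(a>=lo)&(a<lo+.02)
                if k.sum()>10: print("  x %.3f z97 %.4f"%(lo+.01-a0,np.percentile(P[k,2],95)),end="")
            print()
    u,v=proj(c,[0.551,0.1755,float(s["position"][2])+0.02])[0].astype(int)
    cr=im[max(0,v-60):v+60,max(0,u-80):u+80]; o.append(cv2.resize(cr,(400,300),interpolation=cv2.INTER_CUBIC))
w,_=get_image("wrist"); o.append(cv2.resize(w,(400,250)))
can=np.zeros((560,800,3),np.uint8);can[:300,:400]=o[0];can[:300,400:]=o[1];can[305:555,200:600]=o[2]
cv2.imwrite(f"pics/{t}.png",can[:,:,::-1])
E
python3 chk.py c10
```

```text
17.475 [0.54359565 0.17276297 0.06513333] 110.40874264149761 0.05702129642346148 [-0.29254113  0.33551336 -6.20511431] [-0.04885616  0.01559182 -0.03347079]
scene box 0.81 [0.0056 0.0631 0.0859] (array([0.5342, 0.188 ]), array([0.2201, 0.1543]), 25.5)
  x -0.102 z97 0.0080  x -0.076 z97 0.0852  x -0.051 z97 0.0849  x -0.025 z97 0.0846  x 0.000 z97 0.1030  x 0.025 z97 0.0835  x 0.051 z97 0.0860  x 0.076 z97 0.0847  x 0.102 z97 0.0855
scene panel none
scene jug 0.69 [0.0367 0.077  0.0826] (array([0.5946, 0.1932]), array([0.0419, 0.0558]), 29.9)
side box 0.82 [0.0307 0.065  0.0865] (array([0.5803, 0.1602]), array([0.2338, 0.1362]), 26.9)
  x -0.107 z97 0.0864  x -0.080 z97 0.0861  x -0.053 z97 0.0861  x -0.027 z97 0.0851  x 0.000 z97 0.0565  x 0.027 z97 0.0863  x 0.053 z97 0.0861  x 0.080 z97 0.0864
side panel 0.45 [0.0378 0.0684 0.091 ] (array([0.5414, 0.1763]), array([0.0132, 0.051 ]), 45.3)
side jug 0.62 [0.034  0.0653 0.0865] (array([0.5508, 0.1764]), array([0.1915, 0.0612]), 20.6)
```

View pics/c10.png

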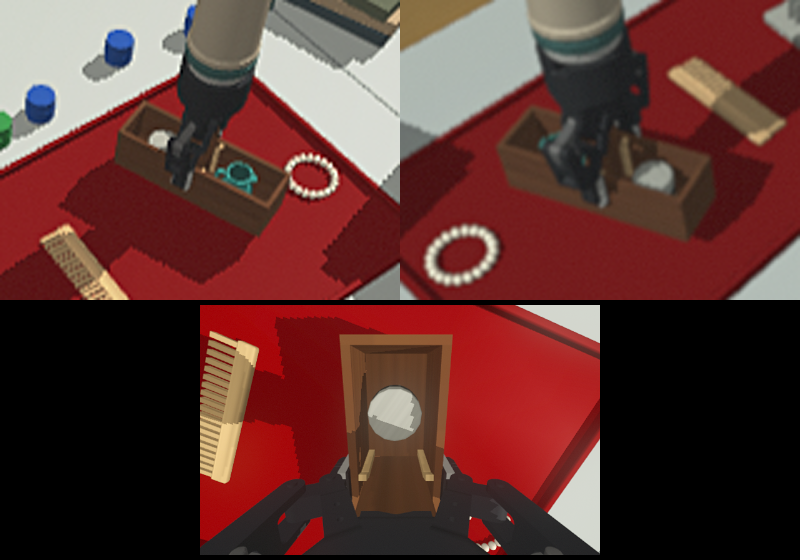

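>>> jog_arm:
  targets:
    - [0.045, [0, 0, 0.004], 0]
    - [0.045, [0, 0, 0.01], 0]
    - [0.045, [0, 0, 0.014], 0]
    - [0.045, [0, 0, 0.016], 0]
    - [0.045, [0, 0, 0.015], 0]
    - [0.045, [0, 0, 0.01], 0]
    - [0.045, [0, 0, 0.005], 0]
    - [0.045, [0, 0, 0.002], 0]
    - [0.045, [0, 0, 0], 0]
    - [0.045, [0, 0, 0], 0]

```text
clock: 19.18
position: [0.5435, 0.1727, 0.1407]
ee_rot: [0.696, -0.696, -0.125, 0.126]
contact_force: [-1.1, -1.4, -6.0]
width: 0.0573
```

>>> jog_arm:
  targets:
    - [0.045, [0, 0, 0], 0]
    - [0.045, [0, 0, 0], 0]
    - [0.045, [0, 0, 0], 0]
    - [0.045, [0, 0, 0], 0]

```text
clock: 19.68
position: [0.5438, 0.1728, 0.1413]
ee_rot: [0.696, -0.696, -0.125, 0.125]
contact_force: [-0.2, -0.0, -5.5]
width: 0.0576
```

```bash
python3 chk.py c11
```

```text
19.675 [0.54380993 0.17280723 0.14130505] 110.4099668062769 0.05756998005843326 [-0.18057222 -0.01926256 -5.50681342] [-0.02598391  0.00350936  0.00499563]
scene box 0.68 [0.1069 0.1408 0.1622] (array([0.5561, 0.218 ]), array([0.2098, 0.1994]), 87.6)
  x -0.086 z97 0.1618  x -0.064 z97 0.1614  x -0.043 z97 0.1615  x -0.021 z97 0.1398  x 0.000 z97 0.1602  x 0.021 z97 0.1614  x 0.043 z97 0.1617  x 0.064 z97 0.1613  x 0.086 z97 0.1612
scene panel 0.49 [0.1304 0.1622 0.185 ] (array([0.5585, 0.1833]), array([0.0084, 0.0528]), 21.3)
scene jug 0.46 [0.1225 0.1537 0.1589] (array([0.5964, 0.1927]), array([0.0381, 0.0537]), 29.9)
side box 0.76 [0.109  0.1419 0.1627] (array([0.5875, 0.1561]), array([0.2098, 0.2549]), 61.8)
  x -0.133 z97 0.1622  x -0.100 z97 0.1625  x -0.067 z97 0.1619  x -0.033 z97 0.1342  x 0.000 z97 0.1622  x 0.033 z97 0.1624
side panel 0.68 [0.1263 0.1509 0.1724] (array([0.5428, 0.1758]), array([0.0114, 0.0482]), 43.7)
side jug none
```

View pics/c11.png

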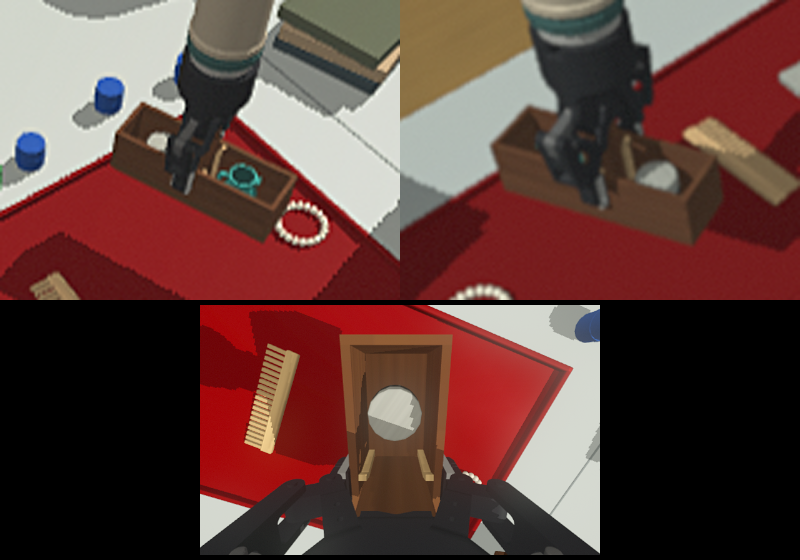

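The box is held level: its rim reads 0.161–0.1625 m at both ends, about 100 mm above where it stood. The stopper and jug are upright, and the panel top is visible at 0.185 m. Time used is 19.9 s, so I'm handing in.

```bash
python3 -c "
from rig import *
print(manip.get_state()['width']); print(sign_off())"
```

```text
0.0571885139951906
the job is handed in; nothing more can be done
None
```

I put the panel in the box's groove, lifted the box about 10 cm clear of the tray and handed the job in at about 20 s. The arm is still holding the box there.

- **Panel:** I took it out of the rack and lowered it until it met the groove floor with about 4 N. After I let go, its top stood 25 mm above the box rim, which is fully home. After the lift its top read about 0.185 m, 23–24 mm above the rim, but the gripper partly hides it from the cameras then.
- **Box:** I gripped it across the long walls at 60 N, about 7 mm towards the heavier stopper end. The rim reads 0.161–0.1625 m at both ends from two cameras, up from about 0.062 m, so it is level. The load is steady at about 5.5–6 N.
- **Contents:** The stopper and jug both look upright in the last pictures.
- **Weak readings:** At the last check the side camera did not find the jug, and the scene camera found it only weakly. An earlier side-camera "jug" reading was clearly the box. For the jug I relied on the pictures.
- **Other things:** I did not measure the comb, bangle, candle, bowl or handwash again afterwards. I saw no sign of touching any of them.

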